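Wedge up the painting board

ROBOT

A 6-joint arm with a two-finger parallel gripper is mounted at the origin on the work surface. World frame = base frame: x ahead of the robot, y to its left, z up, the work surface at z = 0. Lengths are in mm, angles in degrees, forces in N, time in s.
With the tool pointing down it reaches from about 275 to 825 mm from the base axis. Payload 5.2 kg.
Tool frame: the origin (TCP) lies between the finger pads; the fingertips stand 11 mm ahead of it and the grasp point (between the pads) lies 8 mm behind it; z points along the fingers, y is the direction in which the jaws open and shut (so a half turn about z gives the same grasp; the last joint's range is limited). The gripper opens to 93 mm and grips with 3 to 60 N. Pads are 15 mm wide; open, the fingers measure 128 mm over their backs; the gripper's body (75 mm by 188 mm) begins 65 mm behind the grasp point.
Start: joints at [-82.093, 14.817, 87.949, -0, 77.235, -11.62], TCP at [183.854, -518.366, 229.653] pointing down, gripper open.
Joint ranges: [-179.93, 179.93], [-52.35, 119.4], [10.71, 147.94], [-69.91, 249.91], [12.55, 155.21], [-178.61, 178.61]. Speed limits (degrees/s): [147.25, 147.25, 180, 180, 180, 180].

INTERFACE

Orientations are given as a 3x3 rotation matrix whose columns are the frame's x, y, z axes.
In Python, from rig import status, eyes, workorder, models gives the robot as it stands.
- The arm moves only by the shell command python3 -m jog 'ROWS' [FORCE]. ROWS is JSON, a list of rows, each an object of numbers: "dx", "dy", "dz": the shift along the tool's x, y, z in mm; "twist": the turn about the tool's z in degrees; "fingers": the opening, from 0 (shut) to 1 (fully open). In form: [{"dx": .., "dy": .., "dz": .., "twist": .., "fingers": ..}, ...]. A call has 1 to 20 rows; each row shifts and turns the commanded pose from where the row before left it, along the tool's axes as they then stand; what a row does not reach is not made up. A row lasts 1/12 s, in which the tool goes at most 41.7 mm and 7.16 degrees, less where a joint would pass 70% of its speed; a pose out of reach is approached as far as the arm can. A call with a gripper value outside its range is refused whole. The fingers move at their own pace and stop on an object; FORCE is the grip in N (left out, the last holds). Time passes only in rows, so rows that do not move let the fingers close. It gives the time, the measured TCP pose, the force and the opening at its end, in the units of the state.
- status.observe(): the state, without advancing time (a new reading comes with each control period).
- eyes.read_camera(name): name is "scene" or "top" or "wrist"; returns a dict with "color" (400x640x3 uint8, red, green, blue), "fx", "fy", "cx", "cy" (pixels), "camera_from_world" (4x4, takes a point from world to camera coordinates). Camera axes: x right, y down, z forward; pixel columns grow to the right and rows downward; lengths in mm; the calibration is good to about 2 mm. A picture is of the moment at which its call begins. There is no depth.
- workorder.sign_off(): hands the job in, once; it reports no verdict.
Trained networks look in a picture, given as the dict that the camera call returned (one of the last four; its "shot" number tells which), for a name from the list of things; names that differ only in an ending like _2 or _b are one class to them, and where a whole thing is asked for, a point or a joint stands for the part that bears it (a point fixed in the world has none). Each returns a list of dicts, best first, with "conf" (0 to 1); they miss things now and then, are a little off and sometimes report something else, mostly with a low value. They report only what shows in the picture. A call takes as long as a camera call.
- models.find_in(query, picture): "bbox" ([left, top, width, height] as shares, 0 to 1, of the picture: columns of its width, rows of its height, round what is visible of it).
- models.regions_of(query, picture): "pixels" (400x640 bool, what is visible of it) and "bbox" ([left, top, width, height] as shares, 0 to 1, of the picture: columns of its width, rows of its height, round what is visible of it).
- models.landmark_of(query, picture): "xy" ([column, row] as shares, 0 to 1, of the picture: columns of its width, rows of its height: a listed point, or the origin of a listed thing).
The state is a dict: "time_s": time; "q": joint angles; "qd": joint speeds; "joint_efforts": joint torques, N m; "position": TCP position; "eef_rot": TCP orientation; "wrist_force": force on the tool from outside, world axes, zero at the start; "wrist_torque": the same for the moment, N m; "grip_width": opening from 0.0 (shut) to 1.0 (fully open).
Only numpy, scipy, OpenCV 4.12 (cv2) and the standard library are available. Lean on these libraries where they do the work, as an engineer would, in place of code of your own. Each camera call takes 0.05 s, during which the arm holds its last target. There are 200 camera calls.

TASK

The wash on the painting board should run a little to the far side: slide the stand's transport lock outward to its end stop so that the board is free, then push the loose wooden wedge, thin end first and flat on the table, under the board's near edge until that edge has just lifted off the stand, by about 6 mm and less than 1 cm. Finish with the gripper still holding the wedge there, the board carried by the wedge alone and the lock left open, without disturbing the two paint tubes or the dish.

Things in the scene. Friction and masses are not known exactly. Their poses are not given: they have to be found in the camera images.
- stand: Wooden stand fixed to the table. Origin at table level under the middle of the board's near, free edge; x points to the board's hinge (away from the robot), y left. Runners 20 mm wide, 22 mm high at y = +-130 mm carry the board; between them the front is open, 22 mm high, back to x = 270 mm. Lock bracket on the left: x 30 to 90, y 143 to 268 mm, 30 mm high, steel lips and end plate to 42 mm.
- board: Plywood painting board 280 x 280 x 12 mm with a taped sheet, 0.5 to 1 kg, hinged along its far edge. Origin: middle of the lower edge of its near, free side; x points to the hinge. At rest it lies level on the runners, so the origin is 22 mm and its top 34 mm above the table. It swings up freely and falls back by its weight. With the lock shut the near edge can rise only about 2 mm.
- lock (a joint): Travel of the transport lock (m) along the stand's +y, outward, away from the board: 0 fully shut, 0.05 the open end stop. It starts at 0 to 0.008, slides with about 2 N of friction and stays where it is left. Its flat steel tongue, at 36 to 40 mm height, reaches over the board until the lock is open.
- lock_grip (a point): Middle of the lock's upright metal grip: a block 20 mm along the stand's x, 16 mm along y and 34 mm high, from 40 to 74 mm above the table; this point is 57 mm above the table. At lock 0 it is at x = 60, y = 185 mm in the stand's frame, and moves with the lock.
- wedge: Loose dark wooden wedge, 140 mm long, 36 mm wide, about 0.13 kg, flat on the table right of the stand. Origin under the middle of its square heel (x -25 to 25 mm, 34 mm high, flat top); +x points to the thin end. From x = 25 mm the top slopes straight down to 4 mm height at the thin end, x = 115 mm; it is 22 mm high at x = 61 mm and 28 mm high at x = 43 mm.
- wedge_tip (a point): Middle of the wedge's thin end, on its underside, 115 mm from the wedge's origin.
- tube_a: Paint tube with black cap, 143 mm long, 40 mm wide and 32 mm high, lying on the table in front of the stand on the left. Leave it alone.
- tube_b: Paint tube of the same size lying to the right of the stand, further back. Leave it alone.
- dish: White ceramic mixing dish, 90 mm across, 30 mm high, left of the stand, further back. Leave it alone.

How it is judged:
By the outcome, as a careful person would: the job done as asked, in the order asked, and still so for the second after the job is handed in, while the arm keeps its last pose, push and grip.
It also fails if it takes over 54 s, if anything falls off the work surface, if the arm or the gripper's body presses on something with over 40 N, if the wrist force passes 120 N, or if a joint passes its speed limit or range.

## Working session

There is one attempt and no reset: what is moved stays moved. The work goes in short steps, Python scripts to look and compute and a shell command to move; the robot and the scene stay as the last step left them, time stands still between calls to the robot, and variables do not carry over. Pictures are saved under pics/ and viewed, about 8 in all and at most 12, crops included, and the job is handed in when it is done.

```bash
mkdir -p pics; cat > h.py <<'E'
import numpy as np, cv2
from rig import status, eyes, workorder, models
def save(p,n,crop=None,s=1):
    im=cv2.cvtColor(p["color"],cv2.COLOR_RGB2BGR)
    if crop: im=im[crop[1]:crop[3],crop[0]:crop[2]]
    cv2.imwrite("pics/"+n,cv2.resize(im,None,fx=s,fy=s))
def ray(p,u,v):
    T=np.array(p["camera_from_world"]);R=T[:3,:3];t=T[:3,3]
    d=R.T@np.array([(u-p["cx"])/p["fx"],(v-p["cy"])/p["fy"],1]);return -R.T@t,d
def at(p,u,v,z):
    o,d=ray(p,u,v);return (o+d*(z-o[2])/d[2]).round(1)
def proj(p,X):
    T=np.array(p["camera_from_world"]);c=T[:3,:3]@np.array(X,float)+T[:3,3]
    return np.array([p["fx"]*c[0]/c[2]+p["cx"],p["fy"]*c[1]/c[2]+p["cy"]])
def lm(p,q,z):
    for r in models.landmark_of(q,p)[:2]:
        u,v=r["xy"][0]*640,r["xy"][1]*400
        print(q,round(r["conf"],2),(round(u),round(v)),at(p,u,v,z))
E
python3 - <<'E'
from h import *
for n in("top","scene"):
    p=eyes.read_camera(n);save(p,n+"0.png")
    print(n,ray(p,320,200))
    for q,z in(("stand",0),("board",22),("lock_grip",57),("wedge",0),("wedge_tip",0),("tube_a",0),("dish",0)):lm(p,q,z)
s=status.observe();print(s["time_s"],s["eef_rot"],s["wrist_force"])
E
```

```text
top (array([ 371.58248918,  -39.13024488, 1114.6798813 ]), array([ 0.14351942, -0.01441121, -0.98960746]))
stand 0.72 (311, 204) [521.4 -31.5   0. ]
board 0.75 (313, 203) [523.2 -34.5  22. ]
lock_grip 0.87 (246, 162) [630.1 142.2  57. ]
wedge 0.61 (442, 215) [ 485.5 -393.7    0. ]
wedge_tip 0.78 (451, 178) [ 590.6 -423.2    0. ]
tube_a 0.81 (438, 148) [ 677.3 -392.3    0. ]
tube_a 0.74 (191, 256) [383.3 299.    0. ]
dish 0.94 (163, 161) [652.  386.7   0. ]
scene (array([1021.31350233,  672.25419342, 1122.47384216]), array([-0.37318482, -0.51960939, -0.76859694]))
stand 0.88 (317, 220) [530.4 -29.7   0. ]
board 0.97 (315, 213) [528.7 -37.8  22. ]
lock_grip 0.56 (322, 263) [628.4 133.1  57. ]
wedge 0.58 (266, 147) [ 485.5 -391.5    0. ]
wedge_tip 0.87 (231, 155) [ 602.3 -428.6    0. ]
tube_a 0.95 (432, 274) [384.2 309.    0. ]
tube_a 0.65 (219, 169) [ 668.5 -391.4    0. ]
dish 0.62 (375, 352) [653.7 384.1   0. ]
0.8 [[ 9.42493854e-01  3.34223481e-01  4.57958429e-06]
 [ 3.34223481e-01 -9.42493854e-01 -1.59951349e-05]
 [-1.02971962e-06  1.66059209e-05 -1.00000000e+00]] [0.26491236 0.04645204 0.26422879]
```

```bash
python3 -c "
import cv2,numpy as np
a=cv2.imread('pics/top0.png');print(a.shape)"
```

```text
(400, 640, 3)
```

View pics/top0.png

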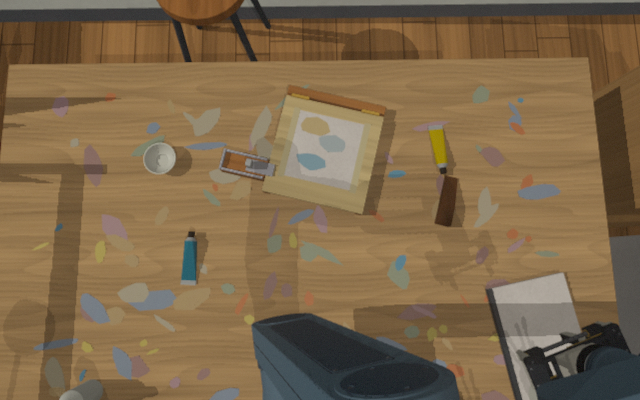

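View pics/scene0.png

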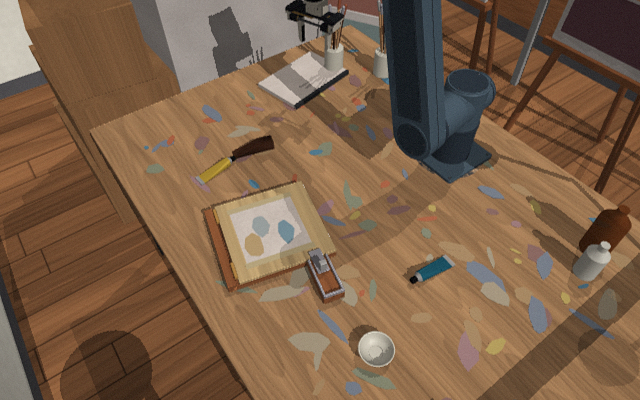

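The top view shows the stand turned about −14°, with its near edge running from about (264,193) to (363,213). The lock is on the left at (258,165). The wedge is at (447,200), and its thin end is close to tube_b's cap at (444,170). Next I'll get the yaw angles.

```bash
python3 - <<'E'
from h import *
for n in("top","scene"):
    p=eyes.read_camera(n)
    for q,z in(("board",34),("wedge",17),("tube_b",16)):
        for r in models.regions_of(q,p)[:2]:
            c,_=cv2.findContours(r["pixels"].astype(np.uint8),0,cv2.CHAIN_APPROX_NONE)
            c=max(c,key=len)[:,0]
            P=np.array([at(p,u,v,z)[:2] for u,v in c],np.float32)
            b=cv2.minAreaRect(P);print(n,q,round(r["conf"],2),np.round(b[0]),np.round(b[1]),round(b[2],1),cv2.boxPoints(b).round().tolist())
T=np.array(eyes.read_camera("wrist")["camera_from_world"]);s=status.observe()
R=np.array(s["eef_rot"]);print((T[:3,:3]@R).round(2),(T[:3,:3]@s["position"]+T[:3,3]).round(1))
E
```

```text
top board 0.96 [661. -64.] [285. 285.] 76.1 [[488.0, -168.0], [765.0, -237.0], [833.0, 40.0], [557.0, 109.0]]
top wedge 0.67 [ 525. -404.] [ 47. 144.] 74.6 [[449.0, -407.0], [588.0, -445.0], [601.0, -400.0], [462.0, -362.0]]
top tube_b 0.94 [380. 297.] [ 42. 142.] 86.0 [[308.0, 281.0], [450.0, 271.0], [452.0, 313.0], [310.0, 323.0]]
top tube_b 0.55 [ 673. -388.] [143.  41.] 5.3 [[599.0, -374.0], [603.0, -415.0], [746.0, -402.0], [742.0, -360.0]]
scene board 0.73 [664. -59.] [284. 281.] 76.0 [[493.0, -163.0], [766.0, -231.0], [835.0, 45.0], [562.0, 113.0]]
scene wedge 0.7 [ 530. -402.] [ 74. 145.] 75.0 [[450.0, -419.0], [590.0, -456.0], [609.0, -385.0], [469.0, -348.0]]
scene tube_b 0.86 [ 680. -384.] [147.  41.] 11.3 [[604.0, -378.0], [612.0, -418.0], [756.0, -389.0], [748.0, -349.0]]
scene tube_b 0.81 [389. 305.] [ 43. 139.] 82.9 [[317.0, 292.0], [455.0, 275.0], [461.0, 317.0], [323.0, 334.0]]
[[ 0.    1.    0.  ]
 [-0.97  0.   -0.26]
 [-0.26 -0.    0.97]] [ -0.7  29.  168.8]
```

```bash
python3 -m jog '[{"twist":6.7},{"twist":6.7},{"twist":6.7},{"twist":6.7},{"twist":6.7}]'; python3 -m jog '[{"dx":13.6,"dy":-37.2},{"dx":13.6,"dy":-37.2},{"dx":13.6,"dy":-37.2},{"dx":13.6,"dy":-37.2},{"dx":13.6,"dy":-37.2},{"dx":13.6,"dy":-37.2},{"dx":13.6,"dy":-37.2},{"dx":13.6,"dy":-37.2},{"dx":13.6,"dy":-37.2},{"dx":13.6,"dy":-37.2},{"dx":13.6,"dy":-37.2},{"dx":13.6,"dy":-37.2},{"dx":13.6,"dy":-37.2},{"dx":13.6,"dy":-37.2},{"dx":13.6,"dy":-37.2},{"dx":13.6,"dy":-37.2},{"dx":13.6,"dy":-37.2},{"dx":13.6,"dy":-37.2},{"dx":13.6,"dy":-37.2},{"dx":13.6,"dy":-37.2}]'
cat >> h.py <<'E'
def tool(X):
    s=status.observe();R=np.array(s["eef_rot"])
    print("to",X,"tool d",(R.T@(np.array(X)-s["position"])).round(1),"pos",np.round(s["position"],1),"yaw",round(np.degrees(np.arctan2(R[1,0],R[0,0])),1),"F",np.round(s["wrist_force"],1),"t",s["time_s"])
E
python3 - <<'E'
from h import *
p=eyes.read_camera("wrist");save(p,"w1.png");lm(p,"lock_grip",57);lm(p,"lock_grip",74);tool([629,138,66])
r=models.regions_of("lock_grip",p)
for x in r[:2]:print(x["conf"],x["bbox"])
E
```

```text
to [629, 138, 66] tool d [ 638.9 -469.8  163.7] pos [ 183.9 -518.4  229.7] yaw 19.5 F [ 0.3 -0.4 -0.2] t 1.4invalid input at $[0]: expected keys dx, dy, dz, twist, fingers
invalid input at $[0]: expected keys dx, dy, dz, twist, fingers
```

View pics/w1.png

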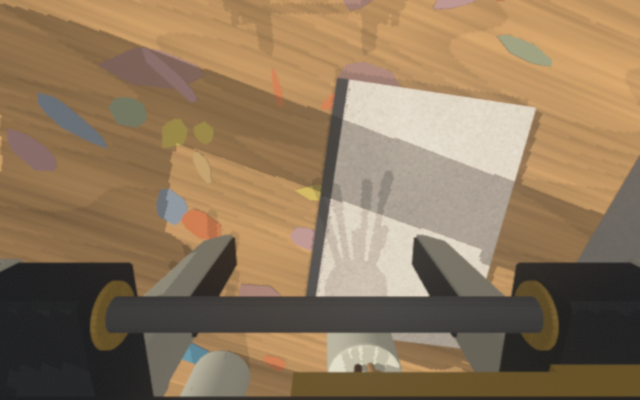

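The wrist view shows only the sketchbook and the fingers, because the arm hasn't moved: each row needs all five keys.

```bash
python3 -m jog '[{"dx":0,"dy":0,"dz":0,"twist":6.7,"fingers":1},{"dx":0,"dy":0,"dz":0,"twist":6.7,"fingers":1},{"dx":0,"dy":0,"dz":0,"twist":6.7,"fingers":1},{"dx":0,"dy":0,"dz":0,"twist":6.7,"fingers":1},{"dx":0,"dy":0,"dz":0,"twist":6.7,"fingers":1}]'; python3 -m jog '[{"dx":13.6,"dy":-37.2,"dz":0,"twist":0,"fingers":1},{"dx":13.6,"dy":-37.2,"dz":0,"twist":0,"fingers":1},{"dx":13.6,"dy":-37.2,"dz":0,"twist":0,"fingers":1},{"dx":13.6,"dy":-37.2,"dz":0,"twist":0,"fingers":1},{"dx":13.6,"dy":-37.2,"dz":0,"twist":0,"fingers":1},{"dx":13.6,"dy":-37.2,"dz":0,"twist":0,"fingers":1},{"dx":13.6,"dy":-37.2,"dz":0,"twist":0,"fingers":1},{"dx":13.6,"dy":-37.2,"dz":0,"twist":0,"fingers":1},{"dx":13.6,"dy":-37.2,"dz":0,"twist":0,"fingers":1},{"dx":13.6,"dy":-37.2,"dz":0,"twist":0,"fingers":1},{"dx":13.6,"dy":-37.2,"dz":0,"twist":0,"fingers":1},{"dx":13.6,"dy":-37.2,"dz":0,"twist":0,"fingers":1},{"dx":13.6,"dy":-37.2,"dz":0,"twist":0,"fingers":1},{"dx":13.6,"dy":-37.2,"dz":0,"twist":0,"fingers":1},{"dx":13.6,"dy":-37.2,"dz":0,"twist":0,"fingers":1},{"dx":13.6,"dy":-37.2,"dz":0,"twist":0,"fingers":1},{"dx":13.6,"dy":-37.2,"dz":0,"twist":0,"fingers":1},{"dx":13.6,"dy":-37.2,"dz":0,"twist":0,"fingers":1},{"dx":13.6,"dy":-37.2,"dz":0,"twist":0,"fingers":1},{"dx":13.6,"dy":-37.2,"dz":0,"twist":0,"fingers":1}]'
python3 - <<'E'
from h import *
p=eyes.read_camera("wrist");save(p,"w2.png");lm(p,"lock_grip",57);tool([629,138,66])
r=models.regions_of("lock_grip",p)
for x in r[:2]:print(x["conf"],x["bbox"])
E
```

```text
time_s: 1.87
position: [183.9, -518.3, 229.6]
eef_rot: [[0.969, -0.247, 0.0], [-0.247, -0.969, 0.0], [-0.0, -0.0, -1.0]]
wrist_force: [0.4, 0.2, 0.1]
grip_width: 0.998
time_s: 3.53
position: [628.2, 139.9, 229.6]
eef_rot: [[0.97, -0.241, 0.0], [-0.241, -0.97, -0.0], [0.0, 0.0, -1.0]]
wrist_force: [0.3, -1.5, 0.9]
grip_width: 1.001
lock_grip 0.73 (328, 182) [630.1 135.   57. ]
to [629, 138, 66] tool d [  0.9   5.1 162.3] pos [629.3 142.9 228.4] yaw -13.7 F [ 0.2 -0.5 -0. ] t 3.6333
0.59 [0.4978, 0.405, 0.1205, 0.083]
0.26 [0.3611, 0.8317, 0.0642, 0.1613]
```

View pics/w2.png

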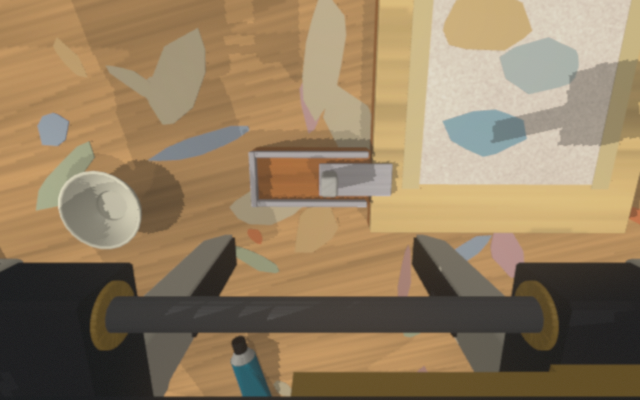

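The wrist view shows the shut lock with its grip block at (328,180). Its tongue reaches over the board edge (~390), and the dish and tube_a are clear. I'll go down onto the grip.

```bash
python3 -m jog '[{"dx":2.5,"dy":7.5,"dz":30,"twist":0,"fingers":1},{"dx":0,"dy":0,"dz":30,"twist":0,"fingers":0.7},{"dx":0,"dy":0,"dz":30,"twist":0,"fingers":0.7},{"dx":0,"dy":0,"dz":10,"twist":0,"fingers":0.7},{"dx":0,"dy":0,"dz":0,"twist":0,"fingers":0.7}]' 10
python3 - <<'E'
from h import *
p=eyes.read_camera("wrist");save(p,"w3.png");lm(p,"lock_grip",57);tool([630,135,58])
E
```

```text
time_s: 4.1
position: [625.5, 128.8, 126.7]
eef_rot: [[0.97, -0.243, -0.007], [-0.243, -0.97, -0.0], [-0.006, 0.002, -1.0]]
wrist_force: [-0.3, 0.3, 0.0]
grip_width: 0.759
lock_grip 0.85 (314, 212) [630.3 134.1  57. ]
to [630, 135, 58] tool d [ 0.  -5.8 72.8] pos [628.5 129.3 130.8] yaw -14.0 F [0.3 0.4 1. ] t 4.2
```

View pics/w3.png

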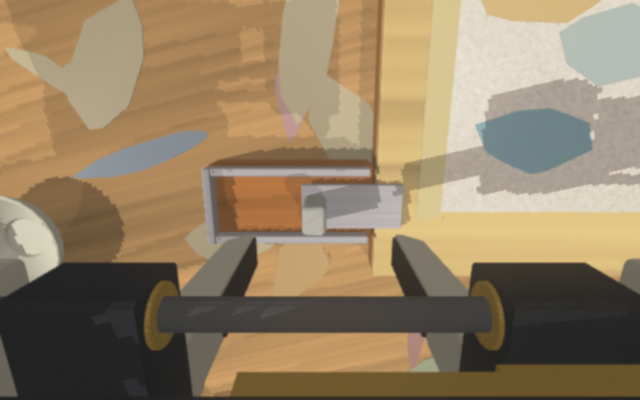

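The wrist view shows the grip block at (314,212) between the fingers. The estimate still agrees: (630, 134).

```bash
python3 -m jog '[{"dx":0,"dy":-5,"dz":25,"twist":0,"fingers":0.7},{"dx":0,"dy":0,"dz":25,"twist":0,"fingers":0.7},{"dx":0,"dy":0,"dz":15,"twist":0,"fingers":0.7},{"dx":0,"dy":0,"dz":8,"twist":0,"fingers":0.7},{"dx":0,"dy":0,"dz":0,"twist":0,"fingers":0.7},{"dx":0,"dy":0,"dz":0,"twist":0,"fingers":0},{"dx":0,"dy":0,"dz":0,"twist":0,"fingers":0},{"dx":0,"dy":0,"dz":0,"twist":0,"fingers":0},{"dx":0,"dy":0,"dz":0,"twist":0,"fingers":0},{"dx":0,"dy":0,"dz":0,"twist":0,"fingers":0},{"dx":0,"dy":0,"dz":0,"twist":0,"fingers":0}]' 15
python3 - <<'E'
from h import *
p=eyes.read_camera("wrist");lm(p,"lock_grip",57);tool([630,135,58])
E
```

```text
time_s: 5.12
position: [629.5, 134.9, 57.2]
eef_rot: [[0.97, -0.241, 0.001], [-0.241, -0.97, 0.0], [0.001, -0.0, -1.0]]
wrist_force: [0.2, 0.5, -0.5]
grip_width: 0.321
lock_grip 0.73 (326, 263) [627.4 133.7  57. ]
lock_grip 0.37 (586, 305) [572.2   8.9  57. ]
to [630, 135, 58] tool d [ 0.6 -0.2 -1.2] pos [629.3 134.9  56.8] yaw -14.0 F [-0.   0.2 -0.2] t 5.2167
```

```bash
python3 -m jog '[{"dx":0,"dy":0,"dz":0,"twist":0,"fingers":0},{"dx":0,"dy":0,"dz":0,"twist":0,"fingers":0},{"dx":0,"dy":0,"dz":0,"twist":0,"fingers":0},{"dx":0,"dy":0,"dz":0,"twist":0,"fingers":0},{"dx":0,"dy":0,"dz":0,"twist":0,"fingers":0}]'; python3 -m jog '[{"dx":0,"dy":-4,"dz":0,"twist":0,"fingers":0},{"dx":0,"dy":-5,"dz":0,"twist":0,"fingers":0},{"dx":0,"dy":-5,"dz":0,"twist":0,"fingers":0},{"dx":0,"dy":-5,"dz":0,"twist":0,"fingers":0},{"dx":0,"dy":-5,"dz":0,"twist":0,"fingers":0},{"dx":0,"dy":-5,"dz":0,"twist":0,"fingers":0},{"dx":0,"dy":-5,"dz":0,"twist":0,"fingers":0},{"dx":0,"dy":-4,"dz":0,"twist":0,"fingers":0},{"dx":0,"dy":0,"dz":0,"twist":0,"fingers":0}]'
```

```text
time_s: 5.63
position: [629.3, 134.9, 56.7]
eef_rot: [[0.97, -0.242, -0.0], [-0.242, -0.97, -0.0], [-0.0, 0.0, -1.0]]
wrist_force: [-1.0, 0.0, 1.5]
grip_width: 0.174
time_s: 6.38
position: [638.9, 173.1, 56.7]
eef_rot: [[0.971, -0.241, 0.001], [-0.241, -0.971, 0.001], [0.001, -0.001, -1.0]]
wrist_force: [1.1, 2.2, 0.7]
grip_width: 0.174
```

```bash
for i in 1; do python3 -m jog '[{"dx":0,"dy":-2,"dz":0,"twist":0,"fingers":0},{"dx":0,"dy":-2,"dz":0,"twist":0,"fingers":0},{"dx":0,"dy":-1,"dz":0,"twist":0,"fingers":0},{"dx":0,"dy":0,"dz":0,"twist":0,"fingers":0}]'; python3 -m jog '[{"dx":0,"dy":-1,"dz":0,"twist":0,"fingers":0},{"dx":0,"dy":-1,"dz":0,"twist":0,"fingers":0},{"dx":0,"dy":0,"dz":0,"twist":0,"fingers":0}]';python3 -m jog '[{"dx":0,"dy":-1,"dz":0,"twist":0,"fingers":0},{"dx":0,"dy":-1,"dz":0,"twist":0,"fingers":0},{"dx":0,"dy":0,"dz":0,"twist":0,"fingers":0}]'; done | grep -v eef
```

```text
time_s: 6.72
position: [639.8, 176.7, 56.7]
wrist_force: [-0.1, 0.3, 1.8]
grip_width: 0.171
time_s: 6.97
position: [640.3, 178.6, 56.7]
wrist_force: [0.3, -1.3, 2.2]
grip_width: 0.174
time_s: 7.22
position: [640.8, 180.7, 56.7]
wrist_force: [0.8, -0.9, 1.6]
grip_width: 0.174
```

```bash
(python3 -m jog '[{"dx":0,"dy":-1,"dz":0,"twist":0,"fingers":0},{"dx":0,"dy":-0.5,"dz":0,"twist":0,"fingers":0},{"dx":0,"dy":0,"dz":0,"twist":0,"fingers":0}]'; python3 -m jog '[{"dx":0,"dy":-1,"dz":0,"twist":0,"fingers":0},{"dx":0,"dy":-0.5,"dz":0,"twist":0,"fingers":0},{"dx":0,"dy":0,"dz":0,"twist":0,"fingers":0}]') | grep -v eef
python3 - <<'E'
from h import *
p=eyes.read_camera("wrist");save(p,"w4.png")
p=eyes.read_camera("top");print(models.regions_of("lock_grip",p)[0]["bbox"])
s=cv2.cvtColor(p["color"],4)[110:230,190:400];cv2.imwrite("pics/t4.png",np.hstack([cv2.resize(s,(560,320),interpolation=2)]))
tool([0,0,0])
E
```

```text
time_s: 7.47
position: [641.2, 182.1, 56.7]
wrist_force: [-0.0, -1.8, 1.7]
grip_width: 0.171
time_s: 7.72
position: [641.2, 182.3, 56.7]
wrist_force: [-0.3, -5.3, 3.0]
grip_width: 0.171Traceback (most recent call last):
  File "<stdin>", line 3, in <module>
IndexError: list index out of range
```

View pics/w4.png

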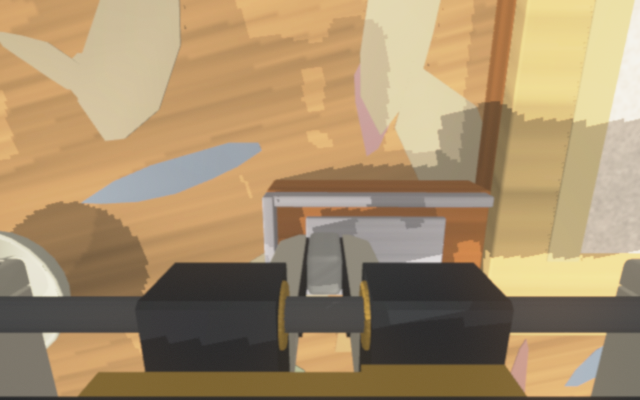

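The view shows the tongue's end at column 445, clear of the board edge (~490). The motion stalled under rising force, so the end stop is reached. I'll nudge once more, release, lift and go to the wedge.

```bash
(python3 -m jog '[{"dx":0,"dy":-1,"dz":0,"twist":0,"fingers":0},{"dx":0,"dy":0,"dz":0,"twist":0,"fingers":0}]'; python3 -m jog '[{"dx":0,"dy":2.5,"dz":0,"twist":0,"fingers":0.5},{"dx":0,"dy":0,"dz":0,"twist":0,"fingers":0.5},{"dx":0,"dy":0,"dz":0,"twist":0,"fingers":0.5},{"dx":0,"dy":0,"dz":0,"twist":0,"fingers":0.5},{"dx":0,"dy":0,"dz":0,"twist":0,"fingers":0.5},{"dx":0,"dy":0,"dz":-20,"twist":0,"fingers":0.5},{"dx":0,"dy":0,"dz":-35,"twist":0,"fingers":0.7},{"dx":0,"dy":0,"dz":-35,"twist":0,"fingers":0.7},{"dx":0,"dy":0,"dz":-35,"twist":0,"fingers":0.7},{"dx":0,"dy":0,"dz":-25,"twist":0,"fingers":0.7}]'; python3 -m jog '[{"dx":-0.8,"dy":39.5,"dz":0,"twist":0,"fingers":0.7},{"dx":-0.8,"dy":39.5,"dz":0,"twist":0,"fingers":0.7},{"dx":-0.8,"dy":39.5,"dz":0,"twist":0,"fingers":0.7},{"dx":-0.8,"dy":39.5,"dz":0,"twist":0,"fingers":0.7},{"dx":-0.8,"dy":39.5,"dz":0,"twist":0,"fingers":0.7},{"dx":-0.8,"dy":39.5,"dz":0,"twist":0,"fingers":0.7},{"dx":-0.8,"dy":39.5,"dz":0,"twist":0,"fingers":0.7},{"dx":-0.8,"dy":39.5,"dz":0,"twist":0,"fingers":0.7},{"dx":-0.8,"dy":39.5,"dz":0,"twist":0,"fingers":0.7},{"dx":-0.8,"dy":39.5,"dz":0,"twist":0,"fingers":0.7},{"dx":-0.8,"dy":39.5,"dz":0,"twist":0,"fingers":0.7},{"dx":-0.8,"dy":39.5,"dz":0,"twist":0,"fingers":0.7},{"dx":-0.8,"dy":39.5,"dz":0,"twist":0,"fingers":0.7},{"dx":-0.8,"dy":39.5,"dz":0,"twist":0,"fingers":0.7},{"dx":-0.8,"dy":39.5,"dz":0,"twist":0,"fingers":0.7},{"dx":0,"dy":0,"dz":0,"twist":0,"fingers":0.7}]') | grep -v eef
python3 - <<'E'
from h import *
p=eyes.read_camera("wrist");save(p,"w5.png");lm(p,"wedge",0);lm(p,"wedge_tip",0);tool([485,-392,20])
for r in models.regions_of("wedge",p)[:1]:
    c,_=cv2.findContours(r["pixels"].astype(np.uint8),0,1);c=max(c,key=len)
    print(r["conf"],cv2.boxPoints(cv2.minAreaRect(c)).round().tolist())
p=eyes.read_camera("top");lm(p,"lock_grip",57)
E
```

```text
time_s: 8.03
position: [641.2, 182.3, 56.7]
wrist_force: [-1.2, -8.5, 4.4]
grip_width: 0.167
time_s: 8.87
position: [641.7, 182.5, 210.2]
wrist_force: [1.0, 0.4, 0.1]
grip_width: 0.694
time_s: 10.2
position: [483.9, -397.1, 206.2]
wrist_force: [0.6, 0.6, 0.1]
grip_width: 0.699
wedge 0.58 (316, 176) [ 488.3 -391.1    0. ]
wedge_tip 0.78 (322, 68) [ 593.1 -423.8    0. ]
to [485, -392, 20] tool d [ -0.5   2.6 186.2] pos [ 486.2 -389.8  206.2] yaw -14.0 F [-0.4  1.1 -0.7] t 10.35
lock_grip 0.74 (228, 158) [643.1 189.1  57. ]
```

View pics/w5.png

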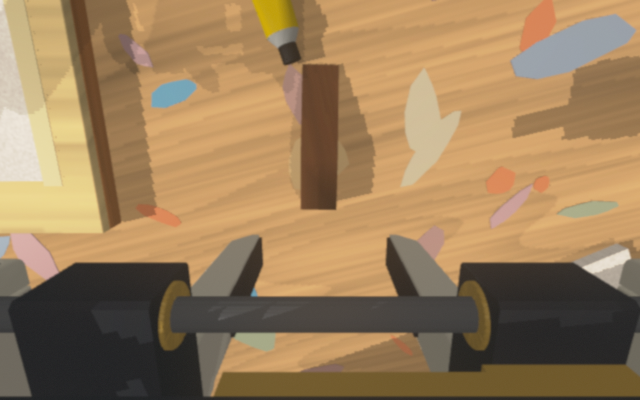

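The view shows the wedge upright in the image, with its tip edge at (302–343, 65) and the top of its heel's back edge at (301–337, 210). Tube_b's cap is just beyond the tip, at (288,52).

```bash
python3 - <<'E'
from h import *
p=eyes.read_camera("wrist")
h=(at(p,301,210,34)+at(p,337,210,34))/2;t=(at(p,302,65,2)+at(p,343,65,2))/2
d=t-h;yaw=np.arctan2(d[1],d[0]);L=np.hypot(*d[:2]);o=h[:2]+25*d[:2]/L
print(h,t,L,np.degrees(yaw),"origin",o, at(p,301,210,34)-at(p,337,210,34));tool([*o,20])
E
```

```text
[ 463.   -377.85   34.  ] [ 598.6  -414.85    2.  ] 140.55731926868842 -15.262269056135978 origin [ 487.11827444 -384.43094509] [ 8.6 35.3  0. ]
to [np.float64(487.1182744352124), np.float64(-384.4309450892542), 20] tool d [ -0.9  -3.9 186.9] pos [ 487.  -388.4  206.9] yaw -13.8 F [-0.3  1.1 -0.2] t 10.55
```

```bash
(python3 -m jog '[{"dx":-1,"dy":-4,"dz":35,"twist":1.3,"fingers":0.7},{"dx":0,"dy":0,"dz":35,"twist":0,"fingers":0.7},{"dx":0,"dy":0,"dz":35,"twist":0,"fingers":0.7},{"dx":0,"dy":0,"dz":35,"twist":0,"fingers":0.7},{"dx":0,"dy":0,"dz":25,"twist":0,"fingers":0.7},{"dx":0,"dy":0,"dz":15,"twist":0,"fingers":0.7},{"dx":0,"dy":0,"dz":8,"twist":0,"fingers":0.7},{"dx":0,"dy":0,"dz":4,"twist":0,"fingers":0.7},{"dx":0,"dy":0,"dz":0,"twist":0,"fingers":0.7}]' 10;python3 -m jog '[{"dx":0,"dy":0,"dz":0,"twist":0,"fingers":0},{"dx":0,"dy":0,"dz":0,"twist":0,"fingers":0},{"dx":0,"dy":0,"dz":0,"twist":0,"fingers":0},{"dx":0,"dy":0,"dz":0,"twist":0,"fingers":0},{"dx":0,"dy":0,"dz":0,"twist":0,"fingers":0},{"dx":0,"dy":0,"dz":0,"twist":0,"fingers":0},{"dx":0,"dy":0,"dz":0,"twist":0,"fingers":0}]' 10;python3 -m jog '[{"dx":0,"dy":0,"dz":0,"twist":0,"fingers":0},{"dx":0,"dy":0,"dz":0,"twist":0,"fingers":0},{"dx":0,"dy":0,"dz":0,"twist":0,"fingers":0}]' 40)
```

```text
time_s: 11.3
position: [486.7, -385.3, 14.6]
eef_rot: [[0.965, -0.262, -0.0], [-0.262, -0.965, 0.0], [-0.0, -0.0, -1.0]]
wrist_force: [0.6, 1.2, 0.2]
grip_width: 0.699
time_s: 11.88
position: [486.6, -386.7, 15.6]
eef_rot: [[0.965, -0.264, 0.001], [-0.264, -0.965, -0.001], [0.001, 0.001, -1.0]]
wrist_force: [-0.9, -0.2, 6.6]
grip_width: 0.398
time_s: 12.13
position: [486.6, -386.7, 15.6]
eef_rot: [[0.965, -0.263, 0.001], [-0.263, -0.965, -0.002], [0.001, 0.001, -1.0]]
wrist_force: [-0.7, -0.6, 5.8]
grip_width: 0.386
```

Gripped at 36 mm. Now lift slightly, back away from tube_b, and cross over in front of the board.

```bash
(python3 -m jog '[{"dx":0,"dy":0,"dz":-10,"twist":0,"fingers":0},{"dx":-10,"dy":0,"dz":-10,"twist":0,"fingers":0},{"dx":-30,"dy":0,"dz":0,"twist":0,"fingers":0},{"dx":-30,"dy":0,"dz":0,"twist":-1.3,"fingers":0},{"dx":-30,"dy":0,"dz":0,"twist":0,"fingers":0},{"dx":-30,"dy":0,"dz":0,"twist":0,"fingers":0},{"dx":-30,"dy":0,"dz":0,"twist":0,"fingers":0},{"dx":-30,"dy":0,"dz":0,"twist":0,"fingers":0},{"dx":0,"dy":0,"dz":0,"twist":0,"fingers":0}]';python3 -m jog '[{"dx":0,"dy":-30,"dz":0,"twist":0,"fingers":0},{"dx":0,"dy":-30,"dz":0,"twist":0,"fingers":0},{"dx":0,"dy":-30,"dz":0,"twist":0,"fingers":0},{"dx":0,"dy":-30,"dz":0,"twist":0,"fingers":0},{"dx":0,"dy":-30,"dz":0,"twist":0,"fingers":0},{"dx":0,"dy":-30,"dz":0,"twist":0,"fingers":0},{"dx":0,"dy":-30,"dz":0,"twist":0,"fingers":0},{"dx":0,"dy":-30,"dz":0,"twist":0,"fingers":0},{"dx":0,"dy":-30,"dz":0,"twist":0,"fingers":0},{"dx":0,"dy":-30,"dz":0,"twist":0,"fingers":0},{"dx":0,"dy":-30,"dz":0,"twist":0,"fingers":0},{"dx":0,"dy":-25,"dz":0,"twist":0,"fingers":0},{"dx":0,"dy":0,"dz":0,"twist":0,"fingers":0},{"dx":0,"dy":0,"dz":0,"twist":0,"fingers":0}]')
python3 - <<'E'
from h import *
p=eyes.read_camera("wrist");save(p,"w6.png");lm(p,"board",22);lm(p,"stand",0);lm(p,"wedge_tip",20);tool([389,3,15.6])
E
```

```text
time_s: 12.88
position: [297.8, -334.6, 34.0]
eef_rot: [[0.97, -0.243, -0.004], [-0.243, -0.97, 0.006], [-0.005, -0.005, -1.0]]
wrist_force: [-0.2, 0.8, -1.0]
grip_width: 0.386
time_s: 14.05
position: [388.3, 7.2, 34.8]
eef_rot: [[0.971, -0.238, 0.0], [-0.238, -0.971, 0.0], [0.0, -0.0, -1.0]]
wrist_force: [0.8, -0.7, -1.2]
grip_width: 0.386
wedge_tip 0.95 (338, 10) [498.8 -26.9  20. ]
wedge_tip 0.33 (323, 244) [390.2   6.7  20. ]
to [389, 3, 15.6] tool d [ 1.5  1.9 19.1] pos [388.    5.2  34.7] yaw -14.1 F [ 0.3  0.1 -0.7] t 14.25
```

View pics/w6.png

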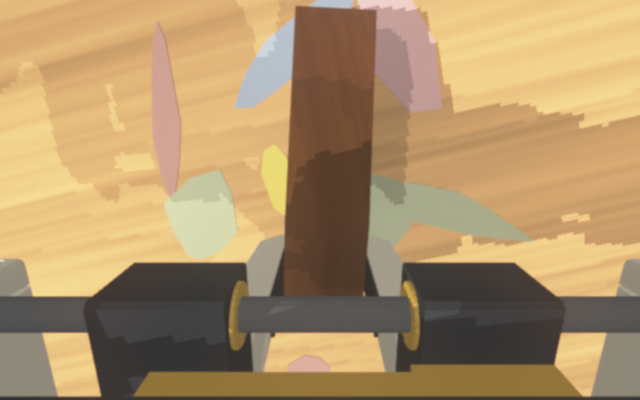

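The view shows the wedge held with its tip at (336,8), rotated about 2° in the jaws, at stand x ≈ −26, y ≈ −2. I'll straighten it, lower it flat and advance.

```bash
(python3 -m jog '[{"dx":0,"dy":0,"dz":8,"twist":-2,"fingers":0},{"dx":0,"dy":0,"dz":7,"twist":0,"fingers":0},{"dx":0,"dy":0,"dz":2,"twist":0,"fingers":0},{"dx":0,"dy":0,"dz":0,"twist":0,"fingers":0}]';python3 -m jog '[{"dx":0,"dy":0,"dz":1,"twist":0,"fingers":0},{"dx":0,"dy":0,"dz":0,"twist":0,"fingers":0},{"dx":0,"dy":0,"dz":0,"twist":0,"fingers":0}]';python3 -m jog '[{"dx":0,"dy":0,"dz":1,"twist":0,"fingers":0},{"dx":0,"dy":0,"dz":0,"twist":0,"fingers":0},{"dx":0,"dy":0,"dz":0,"twist":0,"fingers":0}]')|grep -v eef
python3 - <<'E'
from h import *
p=eyes.read_camera("wrist");lm(p,"wedge_tip",0);tool([389,3,15.6])
E
```

```text
time_s: 14.58
position: [387.3, 5.5, 17.0]
wrist_force: [0.3, -0.6, -1.9]
grip_width: 0.384
time_s: 14.83
position: [388.1, 5.8, 16.8]
wrist_force: [0.2, 1.2, -0.9]
grip_width: 0.39
time_s: 15.08
position: [388.2, 6.0, 15.8]
wrist_force: [0.5, -0.4, -0.9]
grip_width: 0.391
wedge_tip 0.66 (337, 11) [499.5 -24.3   0. ]
to [389, 3, 15.6] tool d [1.4 2.7 0.2] pos [388.2   5.9  15.8] yaw -12.0 F [ 0.6  0.4 -0.8] t 15.1833
```

```bash
(python3 -m jog '[{"dx":0,"dy":0,"dz":0.5,"twist":0,"fingers":0},{"dx":5,"dy":0.2,"dz":0,"twist":0,"fingers":0},{"dx":10,"dy":0.3,"dz":0,"twist":0,"fingers":0},{"dx":10,"dy":0.3,"dz":0,"twist":0,"fingers":0},{"dx":10,"dy":0.3,"dz":0,"twist":0,"fingers":0},{"dx":10,"dy":0.3,"dz":0,"twist":0,"fingers":0},{"dx":10,"dy":0.3,"dz":0,"twist":0,"fingers":0},{"dx":10,"dy":0.3,"dz":0,"twist":0,"fingers":0},{"dx":5,"dy":0.3,"dz":0,"twist":0,"fingers":0},{"dx":0,"dy":0,"dz":0,"twist":0,"fingers":0},{"dx":0,"dy":0,"dz":0,"twist":0,"fingers":0}]')|grep -v eef
python3 - <<'E'
from h import *
p=eyes.read_camera("wrist");save(p,"w7.png");lm(p,"board",22)
for n in("scene",):
    p=eyes.read_camera(n);cv2.imwrite("pics/ref_%s.png"%n,p["color"])
tool([525-61*.97,-31+61*.242,15.6])
E
```

```text
time_s: 16.1
position: [457.7, -11.3, 15.4]
wrist_force: [2.2, -1.5, 2.8]
grip_width: 0.385
board 0.65 (336, 117) [524.1 -31.3  22. ]
to [465.83, -16.238, 15.6] tool d [10.   3.2 -0.2] pos [456.7 -11.1  15.4] yaw -12.0 F [ 2.3 -0.4  2.4] t 16.25
```

View pics/w7.png

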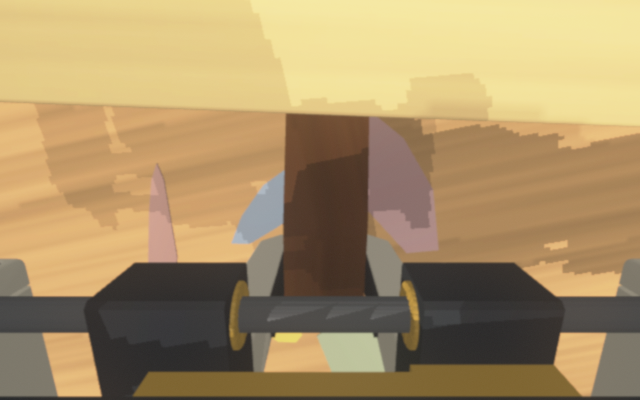

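The wedge is entering under the near edge, which runs across the image at row ~114 and is square to the wedge. I'll advance in fine steps and read the forces.

```bash
python3 - <<'E'
from h import *
p=eyes.read_camera("wrist");s=status.observe();u=np.array([.970,-.242])
for c,r in((200,108.5),(327,113.5),(450,118)):
    e=at(p,c,r,34);print(e,"edge minus TCP along stand x",round(float((e[:2]-s["position"][:2])@u),1))
E
(python3 -m jog '[{"dx":4,"dy":0.2,"dz":0,"twist":0,"fingers":0},{"dx":2,"dy":0.1,"dz":0,"twist":0,"fingers":0},{"dx":0,"dy":0,"dz":0,"twist":0,"fingers":0}]'; python3 -m jog '[{"dx":2,"dy":0.1,"dz":0,"twist":0,"fingers":0},{"dx":0,"dy":0,"dz":0,"twist":0,"fingers":0}]'; python3 -m jog '[{"dx":2,"dy":0.1,"dz":0,"twist":0,"fingers":0},{"dx":0,"dy":0,"dz":0,"twist":0,"fingers":0}]'; python3 -m jog '[{"dx":2,"dy":0.1,"dz":0,"twist":0,"fingers":0},{"dx":0,"dy":0,"dz":0,"twist":0,"fingers":0}]'; python3 -m jog '[{"dx":2,"dy":0.1,"dz":0,"twist":0,"fingers":0},{"dx":0,"dy":0,"dz":0,"twist":0,"fingers":0}]')|grep -v -e eef -e grip
```

```text
[537.5  20.5  34. ] edge minus TCP along stand x 70.9
[525.4 -27.5  34. ] edge minus TCP along stand x 70.8
[513.7 -74.3  34. ] edge minus TCP along stand x 70.8
time_s: 16.55
position: [458.4, -11.4, 15.3]
wrist_force: [-8.8, 1.5, 16.6]
time_s: 16.72
position: [460.4, -11.8, 15.3]
wrist_force: [-10.2, 2.5, 15.5]
time_s: 16.88
position: [462.4, -12.4, 15.3]
wrist_force: [-8.4, 2.0, 15.9]
time_s: 17.05
position: [464.3, -12.9, 15.3]
wrist_force: [-8.3, 1.9, 15.7]
time_s: 17.22
position: [466.3, -13.4, 15.3]
wrist_force: [-9.0, 2.1, 15.8]
```

```bash
python3 - <<'E'
from h import *
p=eyes.read_camera("wrist");a=p["color"]
q=eyes.read_camera("scene");b=q["color"];r=cv2.imread("pics/ref_scene.png")
c=lambda x:cv2.resize(x[150:310,190:350],(400,400),interpolation=2)
im=np.vstack([cv2.resize(np.hstack([c(r),c(b)]),(640,320)),a[:280]]);cv2.imwrite("pics/c8.png",im[:,:,::-1])
s=status.observe();tool([0,0,0]);u=np.array([.970,-.242]);print("stand x of TCP",(np.array(s["position"][:2])-[525,-31])@u)
E
```

```text
to [0, 0, 0] tool d [-458.8   83.4   18. ] pos [466.3 -13.4  15.3] yaw -11.9 F [-7.9  0.9 14.4] t 17.3167
stand x of TCP -61.23750599634789
```

View pics/c8.png

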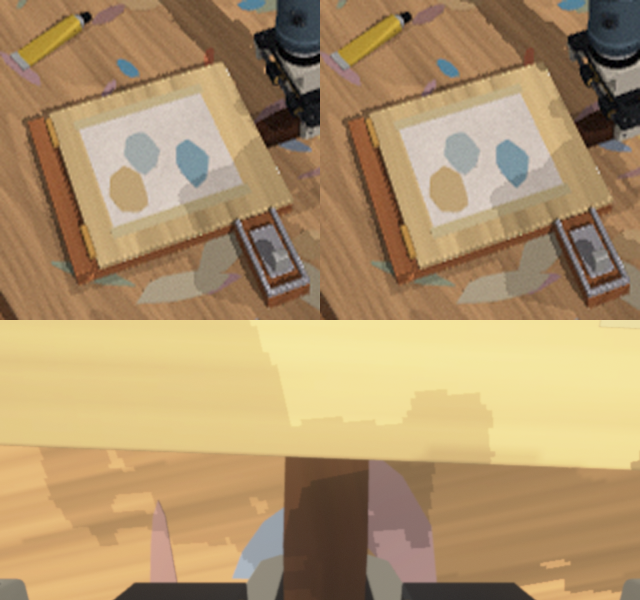

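The scene crops, before (left) and after (right), show no visible board lift yet. The near-right corner is at the same place, and the lock is still open. The wrist view shows the edge at row ~137. I'll check the torque and the pressing force.

```bash
python3 - <<'E'
from h import *
p=eyes.read_camera("wrist");s=status.observe();R=np.array(s["eef_rot"]);u=np.array([.970,-.242])
print("torque tool",(R.T@s["wrist_torque"]).round(2),"F tool",(R.T@s["wrist_force"]).round(1));print(R.round(4))
g=cv2.cvtColor(p["color"],7)
for c in(200,450):
    col=p["color"][90:200,c].astype(int);d=(col[:,2]-col[:,0]);print(c,d[::4])
    r=90+int(np.argmax(np.diff(col.sum(1))*-1));e=at(p,c,r+.5,34);print(r,e,round(float((e[:2]-s["position"][:2])@u),1))
E
python3 -m jog '[{"dx":0,"dy":0,"dz":-0.3,"twist":0,"fingers":0},{"dx":0,"dy":0,"dz":0,"twist":0,"fingers":0},{"dx":0,"dy":0,"dz":0,"twist":0,"fingers":0}]'
python3 - <<'E'
from h import *
s=status.observe();R=np.array(s["eef_rot"])
print("torque tool",(R.T@s["wrist_torque"]).round(2),"F tool",(R.T@s["wrist_force"]).round(1))
E
```

```text
torque tool [-0.01 -1.23 -0.03] F tool [ -8.6  -1.2 -15.1]
[[ 9.783e-01 -2.070e-01 -5.700e-03]
 [-2.069e-01 -9.784e-01  1.500e-03]
 [-5.900e-03 -2.000e-04 -1.000e+00]]
200 [-92 -91 -92 -92 -92 -91 -92 -94 -93 -92 -92 -98 -94 -95 -94 -92 -93 -95
 -95 -97 -98 -94 -93 -87 -86 -88 -91 -93]
131 [538.7  20.7  34. ] 61.9
450 [-94 -93 -93 -93 -93 -91 -94 -92 -92 -92 -91 -92 -93 -76 -78 -75 -76 -77
 -76 -76 -77 -78 -78 -79 -81 -80 -77 -78]
141 [514.5 -75.4  34. ] 61.7
time_s: 17.62
position: [466.7, -13.5, 15.3]
eef_rot: [[0.978, -0.207, -0.005], [-0.207, -0.978, 0.001], [-0.005, -0.0, -1.0]]
wrist_force: [-5.3, 1.6, 9.6]
grip_width: 0.384
torque tool [ 0.08 -0.85 -0.01] F tool [-5.6 -0.5 -9.6]
```

```bash
(python3 -m jog '[{"dx":0,"dy":0,"dz":-0.3,"twist":0,"fingers":0},{"dx":0,"dy":0,"dz":0,"twist":0,"fingers":0},{"dx":0,"dy":0,"dz":0,"twist":0,"fingers":0}]'; for i in 1 2 3 4 5 6; do python3 -m jog '[{"dx":1,"dy":0,"dz":0,"twist":0,"fingers":0},{"dx":1,"dy":0.1,"dz":0,"twist":0,"fingers":0},{"dx":0,"dy":0,"dz":0,"twist":0,"fingers":0}]';done)|grep -v -e eef -e grip -e time
python3 - <<'E'
from h import *
s=status.observe();p=eyes.read_camera("wrist");u=np.array([.970,-.242])
for c,g in((200,127),(450,137)):
    col=p["color"][:,c].astype(int).sum(1);r=g+8+int(np.argmax(-np.diff(col[g+8:g+45])));e=at(p,c,r+.5,34);print(c,r,e,round(float((e[:2]-s["position"][:2])@u),1))
q=eyes.read_camera("scene");ref=cv2.imread("pics/ref_scene.png")
# board motion near its near-right corner
f=cv2.calcOpticalFlowFarneback(cv2.cvtColor(ref,7),cv2.cvtColor(q["color"],7),None,.5,3,15,5,7,1.5,0)
for X in([500,-120,34],[545,60,34],[760,-160,34]):
    uv=proj(q,X);dz=proj(q,np.add(X,[0,0,6]))-uv;print(uv.round(),"6mm=",dz.round(2),"flow",f[int(uv[1])-2:int(uv[1])+3,int(uv[0])-2:int(uv[0])+3].mean((0,1)).round(2))
tool([0,0,0])
E
```

```text
position: [466.8, -13.5, 15.3]
wrist_force: [-6.3, 1.8, 7.9]
position: [467.0, -13.6, 15.3]
wrist_force: [-11.5, 3.1, 14.5]
position: [468.0, -13.9, 15.3]
wrist_force: [-13.8, 2.9, 17.1]
position: [470.3, -14.5, 15.3]
wrist_force: [-11.9, 3.0, 15.2]
position: [472.3, -15.0, 15.3]
wrist_force: [-11.5, 2.6, 15.3]
position: [474.2, -15.4, 15.2]
wrist_force: [-12.3, 3.3, 14.5]
position: [476.2, -16.0, 15.2]
wrist_force: [-12.4, 2.9, 14.0]
200 158 [538.5  21.2  34. ] 51.4
450 158 [517.8 -77.2  34. ] 55.1
[307. 190.] 6mm= [-0.05 -1.28] flow [0.16 1.95]
[331. 235.] 6mm= [ 0.03 -1.23] flow [-0.3  -0.37]
[227. 221.] 6mm= [-0.33 -1.25] flow [-0.05 -0.02]
to [0, 0, 0] tool d [-469.1   82.9   19.7] pos [476.2 -16.   15.2] yaw -11.9 F [-10.9   2.8  12.5] t 19.4667
```

```bash
(for i in 1 2 3 4; do python3 -m jog '[{"dx":1,"dy":0,"dz":0,"twist":0,"fingers":0},{"dx":1,"dy":0.1,"dz":0,"twist":0,"fingers":0},{"dx":0,"dy":0,"dz":0,"twist":0,"fingers":0}]';done; python3 -m jog '[{"dx":0,"dy":0,"dz":0,"twist":0,"fingers":0},{"dx":0,"dy":0,"dz":0,"twist":0,"fingers":0},{"dx":0,"dy":0,"dz":0,"twist":0,"fingers":0},{"dx":0,"dy":0,"dz":0,"twist":0,"fingers":0}]')|grep -v -e eef  -e time
python3 - <<'E'
from h import *
p=eyes.read_camera("wrist");t=eyes.read_camera("scene");tool([0,0,0])
c=cv2.resize(t["color"][120:310,200:470],(640,450),interpolation=2)
cv2.imwrite("pics/c9.png",np.vstack([c,p["color"][80:230]])[:,:,::-1])
for q,z in(("lock_grip",57),("tube_a",0),("dish",0)):lm(t,q,z)
p=eyes.read_camera("top")
for q,z in(("lock_grip",57),("tube_a",0),("dish",0)):lm(p,q,z)
E
```

```text
position: [478.2, -16.5, 15.2]
wrist_force: [-10.6, 3.4, 13.0]
grip_width: 0.382
position: [480.2, -17.0, 15.2]
wrist_force: [-11.4, 2.0, 13.3]
grip_width: 0.386
position: [482.1, -17.5, 15.2]
wrist_force: [-11.3, 2.4, 14.0]
grip_width: 0.383
position: [484.1, -18.0, 15.2]
wrist_force: [-11.6, 3.0, 14.2]
grip_width: 0.384
position: [484.1, -18.0, 15.2]
wrist_force: [-10.8, 3.4, 13.7]
grip_width: 0.384
to [0, 0, 0] tool d [-477.2   82.5   19.6] pos [484.1 -18.   15.3] yaw -11.9 F [-11.3   3.2  12.9] t 20.9
lock_grip 0.89 (330, 283) [646.3 192.6  57. ]
tube_a 0.63 (430, 271) [382.  298.3   0. ]
tube_a 0.55 (218, 171) [ 674.4 -387.9    0. ]
dish 0.66 (375, 354) [657.1 390.5   0. ]
lock_grip 0.8 (229, 160) [635.4 187.5  57. ]
tube_a 0.95 (438, 152) [ 665.7 -390.9    0. ]
tube_a 0.68 (191, 256) [383.5 300.1   0. ]
dish 0.75 (163, 162) [648.3 386.7   0. ]
```

View pics/c9.png

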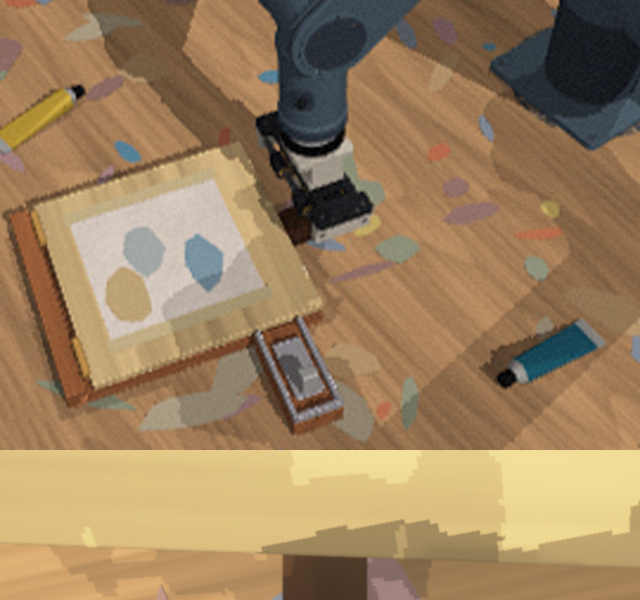

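The scene crop shows the lock open, the tubes untouched and the wedge under the edge. In the wrist strip the edge crosses the wedge at row ~184, columns 284–367. One geometric check of the lift:

```bash
python3 - <<'E'
from h import *
p=eyes.read_camera("wrist");s=status.observe();u=np.array([.970,-.242])
for c,r in((240,180.5),(327,184.5),(420,188)):
    for z in(34,40):
        e=at(p,c,r,z);print(c,z,e[:2],"edge-TCP",round(float((e[:2]-s["position"][:2])@u),1))
# wedge width at row 190
row=p["color"][188:194,:].astype(float).mean((0,2));d=np.gradient(row)
l=260+np.argmin(d[260:310]);r=340+np.argmax(d[340:395]);print("wedge cols",l,r,"fx",p["fx"])
for z in(20,24,28,32):print(z,np.linalg.norm(at(p,l,191,z)-at(p,r,191,z)))
E
```

```text
240 34 [534.3   5.8] edge-TCP 42.9
240 40 [535.3   4.1] edge-TCP 44.3
327 34 [525.3 -28.7] edge-TCP 42.5
327 40 [526.7 -28.9] edge-TCP 44.0
420 34 [516.  -65.8] edge-TCP 42.5
420 40 [517.8 -64.4] edge-TCP 43.9
wedge cols 282 367 fx 339.66593334022366
20 38.637287689484616
24 37.59694136495679
28 36.59781414237742
32 35.57808314116992
```

```bash
python3 -c "
from rig import workorder,status
print(workorder.sign_off());s=status.observe();print(s['time_s'],s['position'],s['grip_width'])"
```

```text
the job is handed in; nothing more can be done
None
the job is handed in; nothing more can be done
```

The lock is open, the wedge is under the board's near edge with the gripper still holding it, and I handed the job in at about 21 s on the robot's clock.

**What I did:**
- **Lock:** I gripped its upright block and slid it outward about 49 mm, until it stopped moving and the force rose to about 9 N. I then let go.
- **Wedge:** I gripped it by the heel, backed it away from tube_b slightly lifted, and carried it round to the front of the stand. There I set it flat and pushed it under the edge in 2 mm steps.

**What the last checks showed:**
- **Lift:** The board's near edge sits 44 mm ahead of the wedge's origin, taking that to be at the TCP. There the wedge is about 27.7 mm high, so the lift is about 5.7 mm.
- **Support for that figure:** The push force stepped up close to where first contact was predicted. The wedge's apparent width in the wrist image also roughly fits, suggesting a height of about 28–30 mm.
- **Other things:** The lock was still open, and both tubes and the dish were where they started, to within the networks' scatter.

**What was unclear or disagreed:**
- **No direct view of the lift:** The scene camera was too coarse, since 6 mm is only about 1.3 pixels. Its motion estimate was inconsistent, so the 5.7 mm rests on geometry and contact force.
- **Downward press:** The wedge pressed on the table with about 13–16 N while being pushed, more than I meant but well below the limits.
- **Wedge angle:** It sat about 2° turned in the jaws. I twisted the tool to compensate, leaving it about 1° off the stand's direction.

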